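# Rock the pendulum gauge on the sprung stud to its index

### The arm

A 7-joint arm with a two-finger parallel gripper is mounted at the origin on a cart in front of the work surface, level with it; the furniture and walls round the work are solid. World frame = base frame: x ahead of the robot, y to its left, z up, the work surface at z = 0. Lengths are in m, angles in rad, forces in N, time in s.
With the tool pointing down it reaches from about 0.4 to 0.925 m from the base axis. Payload 5.6 kg.
Tool frame: the origin (TCP) lies midway between the tips of the shut fingers; the grasp point (between the pads) lies 19 mm behind it; z points along the fingers, y is the direction in which the jaws open and shut (so a half turn about z gives the same grasp; the last joint's range is limited). The gripper opens to 85 mm and grips with 20 to 120 N. Pads are 22 mm wide; open, the fingers measure 114 mm over their backs; the gripper's body (76 mm by 85 mm) begins 54 mm behind the grasp point. The pads swing forward as they close: fully open they stand 13 mm farther back than shut.
Start: joints at [1.116, 0.468, -0.012, 1.603, 0.006, 1.071, -0.056], TCP at [0.26, -0.596, 0.231] pointing down, gripper open.
Joint ranges: [-2.53, 2.53], [-0.31, 2.02], [-1.57, 1.55], [0.28, 2.44], [-1.29, 4.43], [0.15, 1.84], [-2.92, 2.92]. Speed limits (rad/s): [2.57, 2.57, 3.14, 3.14, 3.14, 3.14, 3.14].

### API

Orientations are given as a rotation vector (axis times angle).
In Python, from workcell import observe, imaging, order gives the robot as it stands.
- The arm moves only by the shell command python3 -m handwheel 'ROWS'. ROWS is JSON, one flat list of numbers, 7 for each row, row after row: the shift along the world's x, y, z in m, then the turn, a rotation vector about the world's x, y, z in rad, then the closure in counts, from 0 (fully open) to 255 (shut). In form: [tx, ty, tz, ax, ay, az, jaw, tx, ty, tz, ax, ay, az, jaw, ...]. A call has exactly 8 rows; each row is the pose to reach, as a shift and turn from the pose measured when the call began; what a row does not reach only later rows make up. A row lasts 1/10 s, in which the tool goes at most 50 mm and 8.59 degrees, less where a joint would pass 70% of its speed; a pose out of reach is approached as far as the arm can. A call with a gripper value outside its range is refused whole. The fingers move at their own pace and stop on an object; the grip force is fixed at half the most. Time passes only in rows, so rows that repeat a pose let the fingers close, or fill a call up. It gives the time, the measured TCP pose, the force and the opening at its end, in the units of the state.
- observe(): the state, without advancing time (a new reading comes with each control period).
- imaging.read_camera(name): name is "scene" or "side" or "wrist"; returns the picture (480x640x3 uint8, red, green, blue); there is no depth.
- imaging.calibration(name): a dict with "fx", "fy", "cx", "cy" (pixels), "distortion" ([k1, k2, p1, p2, k3] as OpenCV has them; the pictures are not rectified), "R" (3x3) and "t" (3): a world point X has camera coordinates R X + t. Camera axes: x right, y down, z forward; pixel columns grow to the right and rows downward; lengths in m; the calibration is good to about 2 mm. A picture is of the moment at which its call begins: read the wrist's pose just before it. calibration takes no time and is no camera call; for the wrist camera it gives the pose at the moment of the call.
- order.job_done(): hands the job in, once; it reports no verdict.
Trained networks look in the newest picture that a camera, given by its name, has taken for a name from the list of things; names that differ only in an ending like _2 or _b are one class to them, and where a whole thing is asked for, a point or a joint stands for the part that bears it (a point fixed in the world has none). Each returns a list of dicts, best first, with "p" (0 to 1); they miss things now and then, are a little off and sometimes report something else, mostly with a low value. They report only what shows in the picture. A call takes as long as a camera call. They do not tell look-alikes from the thing itself.
- imaging.boxes_of(camera, query): "box" ([left, top, right, bottom] in pixels, round what is visible of it).
The state is a dict: "t": time; "qpos": joint angles; "dq": joint speeds; "tau": joint torques, N m; "eef_pos": TCP position; "eef_rot": TCP orientation; "contact_force": force on the tool from outside, world axes, zero at the start; "moment": the same for the moment, N m; "gripper_width": finger opening in m.
Only numpy, scipy, OpenCV 4.12 (cv2) and the standard library are available. Lean on these libraries where they do the work, as an engineer would, in place of code of your own. Each camera call takes 0.05 s, during which the arm holds its last target. There are 200 camera calls.

### The job

Pick up the pendulum angle gauge by the grip block on top and stand it upright on the check block, the V notch under its foot straddling the round nose of the sprung stud, pressing the stud about half-way down. Then, keeping it on the stud, rock it sideways until its swinging pointer settles on the small index tab of the dial. Finish holding it there: do not let go, keep the stud pressed about half-way and the pointer still on the tab; press gently, and leave the vial, beaker and cap alone.

Things in the scene. Friction and masses are not known exactly. Their poses are not given: they have to be found in the camera images.
- gauge_grip (a point): Grip of the loose pendulum angle gauge (0.25 kg, 146 mm tall, stands on the worktop): in the black grip block on top, 126 mm above the foot's underside. Block: 40 mm along y (take it across this, from above), 22 mm along x, from 102 to 146 mm above the underside. Gauge axes: z up, -x out of the white dial face (towards the robot, turned 0 to 45 degrees to its left), y along the foot.
- gauge_seat (a point): Where the stud's nose sits in the gauge: middle of the V notch, 3 mm above the foot's underside, 123 mm straight below gauge_grip; gauge axes. The V (90 degrees, 20 mm wide at the mouth, 10 mm deep) opens downwards and runs along x through the steel foot (70 mm along y, 36 mm along x, 22 mm high). Above the foot is the dial housing, 88 mm across, 16 mm thick.
- pointer (a joint): Swinging pointer of the gauge, a free pendulum that settles in about 1.5 s. Angle in rad in the gauge's own frame about its x axis: 0 when the gauge is upright, positive when the tip swings towards the gauge's +y. Leaning the gauge's top towards its own +y by an angle a makes it read +a.
- mark (a joint): Angle of the index tab on the dial, in rad, measured in the same way as the pointer (pointer is on the tab when the two values are equal). It is between 0.18 and 0.35, differs from run to run and stays where it is.
- pointer_tip (a point): Tip of the pointer, 44 mm from its pivot; the pivot is 86 mm above the underside of the foot, on the dial face. Dark steel needle with a diamond near the tip. Turns with the pointer.
- mark_tip (a point): Inner tip of the index tab, 50 mm from the same pivot: a small black house-shaped tab, 7 mm wide, on the lower part of the white dial at the outer ends of the tick marks (5 degrees a tick). Turns with the tab.
- stud_block: Fixed check block; origin in the centre of its underside, x along the ridge of the stud, z up. Dark base plate 90 (x) by 110 (y) by 12 mm, on it aluminium shoulders of uneven height, tops at 42 mm on the +y side and 34 mm on the -y side, and between them a steel guide, top at 44 mm, out of which the stud rises.
- stud_ridge (a point): Centre of the stud's round nose: a bar of 10 mm diameter, 30 mm long along the block's x, on a 6.6 mm thick blade. It lies 80 mm above the worktop with the stud up (top of the nose at 85 mm) and sinks with the stud. Axes of the block.
- stud (a joint): How far the sprung stud is pressed down, in m: 0 up, 0.012 bottomed, about 0.006 half-way. The spring needs about 1.2 N to start and gains 0.35 N per mm (5.4 N at the bottom).
- sample_vial: Glass vial with screw cap, 27 mm diameter, 56 mm tall, origin under its base; a bystander to leave alone.
- glass_beaker: Small beaker, 52 mm diameter, 66 mm tall, origin under its base; a bystander to leave alone.
- loose_cap: Loose screw cap, 35 mm diameter, 14 mm tall, origin under its base; a bystander to leave alone.
Things that resemble listed ones, but are neither listed nor needed, are in the scene too. Leave any purple look-alike of the stud_block alone.

How it is judged:
On the way, in this order (a step that is already met when the one before it is completed fails the run):
1. the gauge is lifted clear of the worktop (height (world z) of gauge_seat above 0.03 m), for 0.1 s.
2. the gauge stands upright (within 0.1 rad) on the stud, the nose in the notch and the stud partly pressed (distance between gauge_seat and stud_ridge below 0.01 m and value of joint stud between 0.0015 and 0.011 m and angle between the x axis of gauge_seat and the x axis of stud_ridge, either way round below 0.2 rad and angle between gauge_seat's own z axis and vertical below 0.1 rad), for 0.2 s.
At the end, for the whole second after the job is handed in: Gauge still gripped (over 1 N) on the stud: seat point within 10 mm of the centre of the nose, notch along the nose within 0.2 rad, stud pressed between 1.5 and 11 mm, pointer within 0.06 rad of the index tab and at rest (under 0.4 rad/s) (distance between gauge_seat and stud_ridge below 0.01 m and value of joint stud between 0.0015 and 0.011 m and angle between the x axis of gauge_seat and the x axis of stud_ridge, either way round below 0.2 rad and angle between the z axis of pointer_tip and the z axis of mark_tip, either way round below 0.06 rad and velocity of joint pointer between -0.4 and 0.4 rad/s and contact force between the fingers and anything else above 1 N); the arm keeps its last pose, push and grip.
It fails at once if the check block is pressed hard (over 25 N) (contact force between stud_block and anything else above 25 N).
It fails at once if the vial is disturbed (moved over 20 mm) (distance of sample_vial from where it was at the start of the episode above 0.02 m).
It fails at once if the beaker is disturbed (moved over 20 mm) (distance of glass_beaker from where it was at the start of the episode above 0.02 m).
It fails at once if the cap is disturbed (moved over 20 mm) (distance of loose_cap from where it was at the start of the episode above 0.02 m).
It also fails if it takes over 48 s, if anything falls off the work surface, if the arm or the gripper's body presses on something with over 40 N, if the wrist force passes 120 N, or if a joint passes its speed limit or range.

## Working session

There is one attempt and no reset: what is moved stays moved. The work goes in short steps, Python scripts to look and compute and a shell command to move; the robot and the scene stay as the last step left them, time stands still between calls to the robot, and variables do not carry over. Pictures are saved under pics/ and viewed, on a budget of 10 in all, crops included, one or two more only if the job needs it, and the job is handed in when it is done.

```bash
mkdir -p pics; ls; cat > h.py <<'E'
import numpy as np, cv2
from scipy.spatial.transform import Rotation as Ro
from workcell import observe, imaging, order
def cal(n):
    c=imaging.calibration(n); K=np.array([[c['fx'],0,c['cx']],[0,c['fy'],c['cy']],[0,0,1.]])
    return K,np.array(c['distortion'],float),np.array(c['R']),np.array(c['t'])
def ray(n,uv,c=None):
    K,d,R,t=c or cal(n); p=cv2.undistortPoints(np.array([[uv]],float),K,d)[0,0]
    return -R.T@t, R.T@np.array([p[0],p[1],1])
def onz(n,uv,z,c=None):
    o,v=ray(n,uv,c); return o+v*(z-o[2])/v[2]
def tri(obs):
    A=np.zeros((3,3));b=np.zeros(3)
    for n,uv in obs:
        o,v=ray(n,uv); v=v/np.linalg.norm(v); P=np.eye(3)-np.outer(v,v); A+=P;b+=P@o
    return np.linalg.solve(A,b)
def proj(n,X,c=None):
    K,d,R,t=c or cal(n); return cv2.projectPoints(np.atleast_2d(np.array(X,float)),cv2.Rodrigues(R)[0],t,K,d)[0][:,0]
def snap(n,f):
    im=imaging.read_camera(n); cv2.imwrite('pics/'+f,im[:,:,::-1]); return im
E
python3 - <<'E'
from h import *
for n in ('scene','side'):
    snap(n,n+'0.png'); print(n,cal(n)[2:],)
    for q in ('gauge_grip','stud_block','sample_vial','glass_beaker','loose_cap'):
        print(q,[(np.round(b['box']).tolist(),round(b['p'],2)) for b in imaging.boxes_of(n,q)])
print(observe())
E
```

```text
pics
scene (array([[-0.54132821, -0.84067337, -0.01523334],
       [-0.56159674,  0.37498944, -0.73755815],
       [ 0.62575783, -0.39070604, -0.67511179]]), array([0.34751183, 0.37836102, 0.96056648]))
gauge_grip [([374.0, 194.0, 407.0, 249.0], 0.98)]
stud_block [([184.0, 340.0, 246.0, 397.0], 0.97), ([238.0, 277.0, 296.0, 332.0], 0.95), ([398.0, 248.0, 465.0, 296.0], 0.67)]
sample_vial [([338.0, 246.0, 351.0, 266.0], 0.72)]
glass_beaker [([307.0, 207.0, 330.0, 241.0], 0.68)]
loose_cap [([360.0, 292.0, 375.0, 303.0], 0.5)]
side (array([[-0.97765981, -0.20890247,  0.02326044],
       [-0.12558842,  0.49181658, -0.86159387],
       [ 0.16854922, -0.84526694, -0.50706504]]), array([0.56224311, 0.13294614, 0.96822957]))
gauge_grip []
stud_block [([302.0, 361.0, 383.0, 448.0], 0.97), ([376.0, 195.0, 423.0, 245.0], 0.66), ([276.0, 284.0, 344.0, 347.0], 0.6)]
sample_vial [([320.0, 231.0, 334.0, 260.0], 0.55)]
glass_beaker [([255.0, 216.0, 276.0, 254.0], 0.72), ([372.0, 259.0, 388.0, 272.0], 0.26)]
loose_cap [([372.0, 258.0, 388.0, 272.0], 0.62)]
{'t': 0.6, 'qpos': array([ 1.11600684,  0.46745601, -0.01161334,  1.60272247,  0.0059971 ,
        1.07140981, -0.05628089]), 'dq': array([-0.00139648, -0.00063906, -0.0005344 ,  0.00022682, -0.00042662,
       -0.00065653,  0.00098458]), 'tau': array([-5.53326045e-04, -5.31946027e+01,  2.13699817e-02, -2.51522344e+01,
        1.14248745e-02,  1.38979256e-03, -1.95535044e-06]), 'eef_pos': array([ 0.26012841, -0.59567237,  0.23130961]), 'eef_rot': array([ 3.07520583e+00,  6.42203553e-01, -3.22962403e-05]), 'contact_force': array([ 0.0236569 , -0.72559717,  0.63178953]), 'moment': array([-0.00263571,  0.04467215,  0.02835662]), 'gripper_width': 0.08525252883006428}
```

```bash
python3 - <<'E'
import cv2,numpy as np
a=cv2.imread('pics/scene0.png')[180:405,170:480];b=cv2.imread('pics/side0.png')[180:460,230:470]
a=cv2.resize(a,None,fx=1.29,fy=1.29,interpolation=3);b=cv2.resize(b,None,fx=1.6,fy=1.6,interpolation=3)
c=np.zeros((600,800,3),np.uint8);c[:a.shape[0],:a.shape[1]]=a;c[:b.shape[0],410:410+b.shape[1]]=b
cv2.imwrite('pics/both0.png',c)
E
python3 - <<'E'
import sys;sys.path.insert(0,'.')
from h import *
for q,c in (('scene',[(390,249),(215,375),(267,312),(431,278),(344,265),(318,239),(367,302)]),('side',[(342,425),(400,228),(310,325),(327,258),(265,252),(380,271)])):
    for u in c: print(q,u,onz(q,u,0.0).round(3))
E
```

```text
scene (390, 249) [ 0.535 -0.141 -0.   ]
scene (215, 375) [0.439 0.38  0.   ]
scene (267, 312) [0.526 0.212 0.   ]
scene (431, 278) [ 0.403 -0.159 -0.   ]
scene (344, 265) [ 0.552 -0.014  0.   ]
scene (318, 239) [ 0.665 -0.012  0.   ]
scene (367, 302) [0.427 0.01  0.   ]
side (342, 425) [0.448 0.411 0.   ]
side (400, 228) [ 0.403 -0.171  0.   ]
side (310, 325) [0.538 0.215 0.   ]
side (327, 258) [ 0.549 -0.002  0.   ]
side (265, 252) [0.685 0.008 0.   ]
side (380, 271) [0.433 0.019 0.   ]
```

View pics/both0.png

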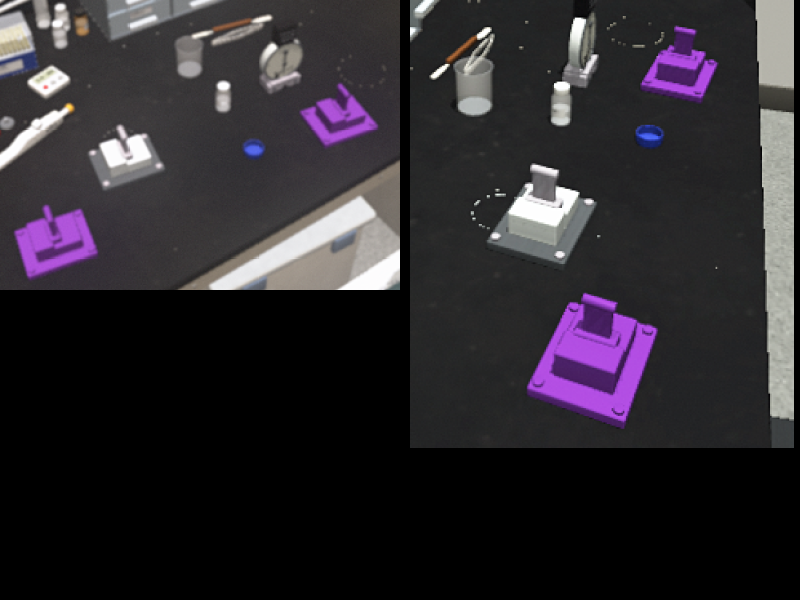

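The scene shows the gauge standing near (0.55, -0.15), its dial facing the robot's left. The real check block is grey and aluminium, near (0.53, 0.21), and the two purple ones are decoys. I'll go above the gauge.

```bash
python3 -m handwheel '[0.03,0.05,0.02,0,0,-0.1,0, 0.05,0.09,0.04,0,0,-0.2,0, 0.07,0.13,0.06,0,0,-0.3,0, 0.09,0.17,0.07,0,0,-0.4,0, 0.11,0.21,0.07,0,0,-0.5,0, 0.13,0.25,0.07,0,0,-0.6,0, 0.15,0.29,0.07,0,0,-0.6,0, 0.17,0.32,0.07,0,0,-0.6,0]'; python3 -m handwheel '[0.02,0.03,0,0,0,0,0, 0.04,0.06,0,0,0,0,0, 0.06,0.08,0,0,0,0,0, 0.07,0.09,0,0,0,0,0, 0.08,0.10,0,0,0,0,0, 0.08,0.1,0,0,0,0,0,0.08,0.1,0,0,0,0,0,0.08,0.1,0,0,0,0,0]'
python3 - <<'E'
from h import *
print('grip tri',tri([('scene',(389,203)),('side',(342,184))]))
snap('wrist','w1.png'); c=cal('wrist'); print(c,-c[2].T@c[3]); o=observe();print(o['eef_pos'],Ro.from_rotvec(o['eef_rot']).as_matrix().round(3),imaging.boxes_of('wrist','gauge_grip'))
E
```

```text
t: 1.4
eef_pos: [0.431, -0.2729, 0.3018]
eef_rot: [3.128, -0.292, 0.001]
contact_force: [0.7, -0.3, -0.2]
gripper_width: 0.0855
t: 2.2
eef_pos: [0.5101, -0.1743, 0.3018]
eef_rot: [3.127, -0.296, 0.0]
contact_force: [-0.7, -0.4, 0.5]
gripper_width: 0.0853
grip tri [ 0.55005178 -0.13936459  0.12302494]
(array([[372.02998817,   0.        , 320.37203569],
       [  0.        , 372.02998817, 241.39117481],
       [  0.        ,   0.        ,   1.        ]]), array([-0.07970352,  0.        ,  0.        ,  0.        ,  0.        ]), array([[-0.18696983, -0.98236467,  0.00139021],
       [-0.94419978,  0.18009632,  0.27577544],
       [-0.27116242,  0.05024906, -0.96122109]]), array([-0.07674675,  0.45711118,  0.59380173])) [ 0.57827166 -0.18755531  0.4448214 ]
[ 0.51021033 -0.1742339   0.30180928] [[ 0.982 -0.187  0.   ]
 [-0.187 -0.982 -0.001]
 [ 0.     0.001 -1.   ]] [{'box': [236.2, 149.2, 328.9, 195.2], 'p': 0.92}, {'box': [0.0, 201.7, 74.5, 273.2], 'p': 0.2}]
```

View pics/w1.png

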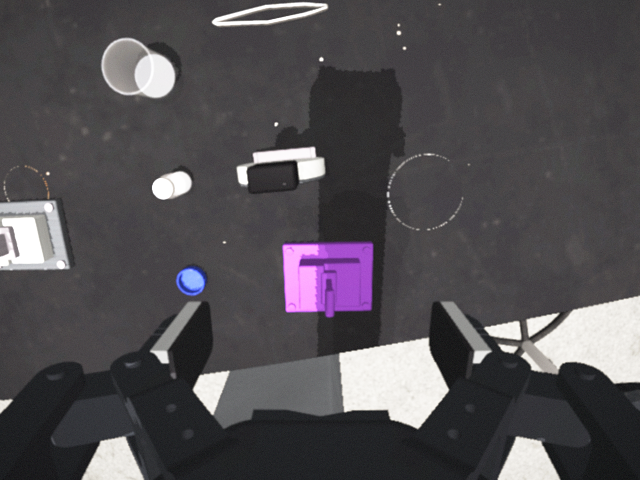

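The wrist view shows the black grip block at about (248–298, 163–193) with the steel foot behind it. The vial is at (172,185), the cap at (192,280) and the purple decoy at (328,277).

```bash
python3 - <<'E'
from h import *
im=cv2.cvtColor(cv2.imread('pics/w1.png'),cv2.COLOR_BGR2GRAY)
print(im[158:200:2,272]); print(im[178,240:308:2])
m=((im<35)*255).astype(np.uint8)[155:200,240:305]
n,l,s,ce=cv2.connectedComponentsWithStats(m); 
for i in range(1,n):
    if s[i,4]>300:
        p=cv2.findNonZero((l==i).astype(np.uint8)); r=cv2.boxPoints(cv2.minAreaRect(p))+[240,155]; print(s[i],r)
        w=np.array([onz('wrist',u,0.146) for u in r]);print(w.round(4),w.mean(0),np.diff(w,axis=0))
for u in [(238,186),(325,176)]: print(onz('wrist',u,0.0))
E
```

```text
[251 238  92  24  39  51  55  57  54  55  52  51  54  51  50  45  36  60
  72  72  75]
[255 255 255 255  50  51  50  51  50  48  53  53  54  50  51  55  52  50
  53  53  52  52  53  53  54  52  51  36  19  83 249 249 253 245]
[ 0.53930555 -0.07995692  0.        ]
[ 0.53123853 -0.18457669  0.        ]
```

```bash
python3 - <<'E'
from h import *
im=cv2.cvtColor(cv2.imread('pics/w1.png'),cv2.COLOR_BGR2GRAY)
m=((im<63)*255).astype(np.uint8)[155:200,240:305]
m=cv2.morphologyEx(m,cv2.MORPH_OPEN,np.ones((5,5)))
n,l,s,ce=cv2.connectedComponentsWithStats(m); 
for i in range(1,n):
    if s[i,4]>300:
        p=cv2.findNonZero((l==i).astype(np.uint8)); r=cv2.boxPoints(cv2.minAreaRect(p))+[240,155]; print(s[i],r)
        w=np.array([onz('wrist',u,0.146) for u in r]);print(w.round(4),w.mean(0),np.diff(w,axis=0))
        for d in np.diff(w,axis=0): print(np.linalg.norm(d),np.degrees(np.arctan2(d[1],d[0])))
E
```

```text
[   8    6   51   33 1445] [[245.62068462 164.44827938]
 [296.3517189  160.22068691]
 [298.82758713 189.93103027]
 [248.0965538  194.15862274]]
[[ 0.5676 -0.1253  0.146 ]
 [ 0.5631 -0.1656  0.146 ]
 [ 0.5397 -0.1627  0.146 ]
 [ 0.5441 -0.1217  0.146 ]] [ 0.55363958 -0.14381983  0.146     ] [[-0.00447344 -0.04024423  0.        ]
 [-0.02345546  0.00281084  0.        ]
 [ 0.00443333  0.04105935  0.        ]]
0.04049209731845518 -96.34280955273577
0.023623280610131785 173.16642354800086
0.041298002037291184 83.83744376877587
```

```bash
python3 - <<'E'
from h import *
o=observe(); print(o['qpos'].round(3))
K,d,R,t=cal('wrist'); T=Ro.from_rotvec(o['eef_rot']).as_matrix()
Rc=R@T; C=T.T@(-R.T@t-o['eef_pos']); print('cam in tool',Rc.T.round(3),C.round(4))
th=np.radians(6.2); gx=np.array([np.cos(th),-np.sin(th),0])
ctr=np.array([.5535,-.144,.06])-gx*.008
a=np.radians(180-6.2)
T1=np.array([[np.cos(a),np.sin(a),0],[np.sin(a),-np.cos(a),0],[0,0,-1]]).T
print('T1',T1.round(3))
for tilt in (.3,.45,.6,.75):
    # tilt so approach points to +gx: rotate about axis y-ish
    ax=np.cross([0,0,-1],gx); T2=Ro.from_rotvec(ax*tilt).as_matrix()@T1
    f=T2@Rc.T[:,2]; cam=ctr-f*.24; tcp=cam-T2@C
    print(tilt,f.round(3),'cam',cam.round(3),'tcp',tcp.round(3),'shift',(tcp-o['eef_pos']).round(3),'axis',ax.round(3))
E
```

```text
[ 0.428  0.224 -0.19   1.785  0.047  1.137 -1.536]
cam in tool [[ 0.001 -0.961 -0.276]
 [ 1.     0.     0.001]
 [-0.001 -0.276  0.961]] [ 0.0694  0.0004 -0.143 ]
T1 [[-0.994  0.108  0.   ]
 [ 0.108  0.994  0.   ]
 [ 0.     0.    -1.   ]]
0.3 [ 0.545 -0.058 -0.837] cam [ 0.415 -0.129  0.261] tcp [ 0.523 -0.141  0.145] shift [ 0.012  0.033 -0.157] axis [-0.108 -0.994 -0.   ]
0.45 [ 0.663 -0.071 -0.745] cam [ 0.386 -0.126  0.239] tcp [ 0.51 -0.14  0.14] shift [ 0.     0.034 -0.162] axis [-0.108 -0.994 -0.   ]
0.6 [ 0.766 -0.082 -0.637] cam [ 0.362 -0.123  0.213] tcp [ 0.499 -0.139  0.134] shift [-0.012  0.035 -0.168] axis [-0.108 -0.994 -0.   ]
0.75 [ 0.852 -0.092 -0.515] cam [ 0.341 -0.121  0.184] tcp [ 0.488 -0.138  0.126] shift [-0.022  0.036 -0.176] axis [-0.108 -0.994 -0.   ]
```

```bash
python3 -m handwheel '[0,0.01,0,0,0,0.15,0, -0.01,0.02,0,0,0,0.3,0, -0.02,0.03,0,0,0,0.45,0, -0.03,0.035,0,0,0,0.6,0, -0.04,0.035,0,0,0,0.75,0, -0.04,0.035,0,0,0,0.9,0, -0.04,0.035,0,0,0,1.05,0, -0.04,0.035,0,0,0,1.2,0]'; python3 -m handwheel '[0,0,0,0,0,0.15,0,0,0,0,0,0,0.3,0,0,0,0,0,0,0.45,0,0,0,0,0,0,0.6,0,0,0,0,0,0,0.75,0,0,0,0,0,0,0.9,0,0,0,0,0,0,1.05,0,0,0,0,0,0,1.2,0]';  python3 -m handwheel '[0,0,0,0,0,0.15,0,0,0,0,0,0,0.3,0,0,0,0,0,0,0.45,0,0,0,0,0,0,0.6,0,0,0,0,0,0,0.75,0,0,0,0,0,0,0.82,0,0,0,0,0,0,0.82,0,0,0,0,0,0,0.82,0]'
```

```text
t: 3.1
eef_pos: [0.4699, -0.1397, 0.3021]
eef_rot: [2.744, 1.529, 0.001]
contact_force: [0.7, 0.3, 0.0]
gripper_width: 0.0853
t: 3.9
eef_pos: [0.4695, -0.1404, 0.3022]
eef_rot: [1.402, 2.811, 0.001]
contact_force: [-1.0, 0.7, -0.5]
gripper_width: 0.0856
t: 4.7
eef_pos: [0.4693, -0.1409, 0.3023]
eef_rot: [-0.169, -3.137, -0.001]
contact_force: [-0.5, 0.7, 0.4]
gripper_width: 0.0854
```

Now tilt by 0.45 about (-0.108, -0.994, 0) and lower to z≈0.19.

```bash
python3 -m handwheel '[0,0,-0.03,-0.015,-0.14,0,0, 0,0,-0.06,-0.03,-0.28,0,0, 0,0,-0.09,-0.04,-0.4,0,0, 0,0.005,-0.11,-0.05,-0.45,0,0, 0,0.005,-0.115,-0.05,-0.45,0,0, 0,0.005,-0.115,-0.05,-0.45,0,0, 0,0.005,-0.115,-0.05,-0.45,0,0, 0,0.005,-0.115,-0.05,-0.45,0,0]'
python3 - <<'E'
from h import *
im=snap('wrist','w2.png'); print(observe()['eef_pos'])
u=proj('wrist',[[.5455,-.143,.086],[.5455,-.143,.036]]);print(u)
x,y=u.mean(0).astype(int); c=im[max(0,y-110):y+90,max(0,x-130):x+130,::-1]
print(max(0,x-130),max(0,y-110)); cv2.imwrite('pics/w2c.png',cv2.resize(c,None,fx=3,fy=3,interpolation=cv2.INTER_CUBIC)[:600,:800])
E
```

```text
t: 5.5
eef_pos: [0.4715, -0.1364, 0.1891]
eef_rot: [0.145, 2.683, -0.035]
contact_force: [-0.2, 0.1, 0.6]
gripper_width: 0.0854
[ 0.471066   -0.13628291  0.18882793]
[[322.87384939 260.67679565]
 [322.71292605 219.52998267]]
192 130
```

View pics/w2c.png

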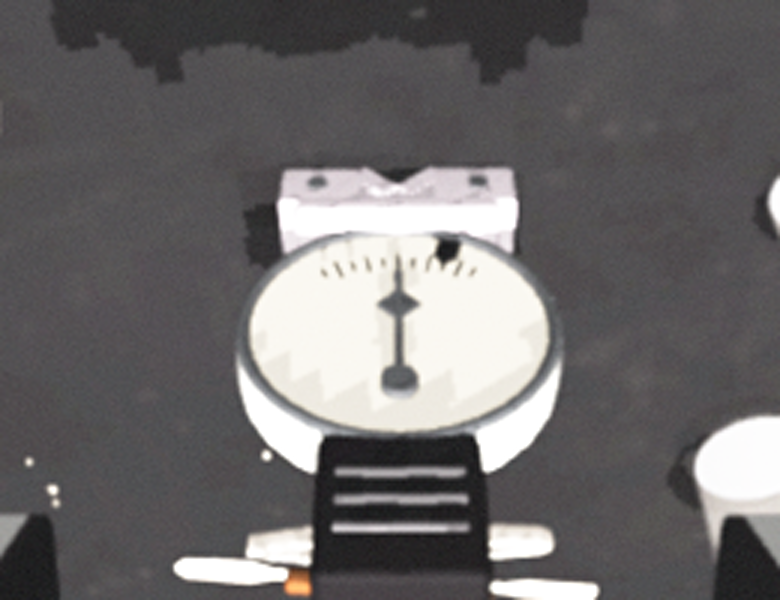

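The view is good: pivot at (399,378) in the crop, needle straight up to (398,262), and the black tab at (446,250) on the +y side. Next I'll compute its angle.

```bash
python3 - <<'E'
from h import *
im=cv2.imread('pics/w2.png'); g=cv2.cvtColor(im,cv2.COLOR_BGR2GRAY)
x0,y0=192,130
# tab centroid
sub=g[y0+74:y0+90,x0+140:x0+158].astype(float); w=np.clip(140-sub,0,None); ys,xs=np.mgrid[y0+74:y0+90,x0+140:x0+158]
w[sub>120]=0; tab=((w*xs).sum()/w.sum(),(w*ys).sum()/w.sum()); print(sub.astype(int)); print('tab',tab,((np.array(tab)-[x0,y0])*3))
th=np.radians(6.2); n=np.array([np.cos(th),-np.sin(th),0]); gy=np.array([np.sin(th),np.cos(th),0])
P0=np.array([.5535,-.144,0])-n*.009
def pl(u):
    o,v=ray('wrist',u); X=o+v*(n@(P0-o))/(n@v); return np.array([gy@(X-P0),X[2]])
pv=pl((x0+399.5/3,y0+378/3)); tip=pl((x0+398.5/3,y0+262/3)); tb=pl(tab); dia=pl((x0+398/3,y0+303/3))
fl=pl((x0+280/3,y0+172/3));fr=pl((x0+515/3,y0+170/3))
print(pv,tip,dia,tb,'foot',fl,fr)
piv=np.array([pv[0],.086])
for p in (tip,dia,tb): d=p-piv; print(np.linalg.norm(d),np.arctan2(d[0],-d[1]))
E
```

```text
[[255 255 255 255 255 255 255 255 255 255 255 255 255 255 255 255 255 255]
 [255 255 255 255 255 255 255 255 255 255 255 255 255 255 255 255 255 255]
 [255 255 255 255 254 250 247 246 249 255 255 255 255 255 253 254 255 255]
 [246 234 225 216 201 182 174 165 165 176 197 204 210 190 194 217 253 255]
 [229 224 216 203 163 138 124 124 121 117 117 111 122 142 149 151 184 233]
 [246 244 242 233 202 158 103  85  95 103 104 105 120 158 164 157 143 138]
 [248 249 248 247 238 201 108  55  51  56  59  63  83 132 180 184 174 162]
 [248 248 249 249 245 190  83  36  30  31  35  37  55 127 202 215 202 186]
 [247 248 248 250 243 149  49  29  27  28  31  34  65 167 243 246 238 228]
 [248 248 248 249 233 120  34  34  32  33  33  33  88 191 248 250 248 245]
 [248 248 248 237 188  87  29  29  31  35  34  48 122 217 247 249 249 248]
 [249 247 235 189 174 116  52  36  32  37  48  77 159 228 243 247 248 248]
 [249 244 211 180 230 193 107  45  46  77 108 151 194 220 236 247 249 248]
 [249 241 188 199 245 243 178  85 102 167 209 231 221 179 219 245 248 248]
 [249 239 182 219 247 249 217 136 179 244 249 244 203 165 229 249 248 243]
 [247 234 183 230 248 247 226 171 224 250 249 237 162 189 243 248 243 217]]
tab (np.float64(340.6245947698293), np.float64(212.60255024854118)) [445.87378431 247.80765075]
[0.00190003 0.0818587 ] [0.00196312 0.0341346 ] [0.00170279 0.05230035] [0.01587572 0.02741285] foot [-0.03557567 -0.01195374] [ 0.03962505 -0.01338124]
0.051865435453745785 0.0012163775562817165
0.03370022997245617 -0.005852946536024336
0.0602310078086445 0.23416906022307307
```

The tab sits midway between the 10° and 20° ticks, so mark ≈ 0.258 rad. Next: un-tilt, go above the grip and descend.

```bash
python3 -m handwheel '[0.0,0,0.04,0.015,0.14,0,0, 0.02,0,0.06,0.03,0.28,0,0, 0.045,-0.003,0.06,0.04,0.4,0,0, 0.07,-0.006,0.06,0.05,0.45,0,0, 0.0825,-0.0065,0.05,0.05,0.45,0,0, 0.0825,-0.0065,0.04,0.05,0.45,0,0, 0.0825,-0.0065,0.03,0.05,0.45,0,0,0.0825,-0.0065,0.03,0.05,0.45,0,0]'
python3 - <<'E'
from h import *
o=observe(); print(o['eef_pos'],Ro.from_rotvec(o['eef_rot']).as_matrix().round(3))
snap('wrist','w3.png'); print(proj('wrist',[[.5535,-.1425,.146],[.5425,-.1425,.146]]))
E
```

```text
t: 6.35
eef_pos: [0.5515, -0.1428, 0.2173]
eef_rot: [-0.169, -3.136, -0.0]
contact_force: [-0.7, -0.7, -0.4]
gripper_width: 0.0856
[ 0.55152734 -0.14280203  0.21734213] [[-0.994  0.108 -0.001]
 [ 0.108  0.994  0.   ]
 [ 0.001 -0.    -1.   ]]
[[322.14357341 257.57198107]
 [320.20712657 240.33476602]]
```

View pics/w3.png

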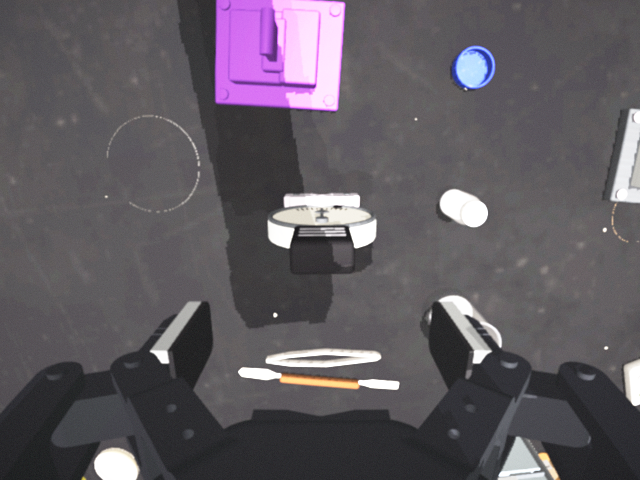

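The grip block shows at (322,256), against a prediction of (322,257.6), so the alignment is good. I'll descend and grip.

```bash
python3 -m handwheel '[0.002,0,-0.04,0,0,0,0, 0.002,0,-0.075,0,0,0,0, 0.002,0,-0.1,0,0,0,0, 0.002,0,-0.107,0,0,0,0, 0.002,0,-0.107,0,0,0,80, 0.002,0,-0.107,0,0,0,255, 0.002,0,-0.107,0,0,0,255, 0.002,0,-0.107,0,0,0,255]'
python3 -m handwheel '[0,0,0,0,0,0,255,0,0,0,0,0,0,255,0,0,0,0,0,0,255,0,0,0,0,0,0,255,0,0,0,0,0,0,255,0,0,0,0,0,0,255,0,0,0,0,0,0,255,0,0,0,0,0,0,255]'
```

```text
t: 7.2
eef_pos: [0.5555, -0.1428, 0.1133]
eef_rot: [0.169, 3.133, -0.001]
contact_force: [-0.6, 1.9, 4.5]
gripper_width: 0.0392
t: 8.0
eef_pos: [0.5554, -0.143, 0.1133]
eef_rot: [0.169, 3.133, -0.002]
contact_force: [-0.8, -0.1, 2.1]
gripper_width: 0.0392
```

```bash
python3 -m handwheel '[0,0,0.02,0,0,0,255, 0,0,0.05,0,0,0,255, 0,0,0.09,0,0,0,255, 0,0,0.12,0,0,0,255, 0,0.02,0.15,0,0,0,255, 0,0.05,0.15,0,0,0,255, -0.01,0.08,0.15,0,0,0,255, -0.02,0.11,0.15,0,0,0,255]'
python3 -m handwheel '[0,0.03,0,0,0,0,255, 0,0.06,0,0,0,0,255, 0,0.09,0,0,0,0,255, 0,0.11,0,0,0,0,255, 0,0.12,0,0,0,0,255, 0,0.12,0,0,0,0,255,0,0.12,0,0,0,0,255,0,0.12,0,0,0,0,255]'
python3 - <<'E'
from h import *
o=observe(); print(o['eef_pos'],o['qpos'].round(2))
snap('wrist','w4.png')
im=snap('side','s4.png');im2=snap('scene','c4.png')
a=cv2.resize(im[270:360,260:360,::-1],None,fx=4,fy=4,interpolation=3);b=cv2.resize(im2[265:345,225:325,::-1],None,fx=4,fy=4,interpolation=3)
w=cv2.imread('pics/w4.png')
c=np.zeros((600,800,3),np.uint8);c[:360,:400]=a;c[:320,400:]=b;cv2.imwrite('pics/b4.png',c)
E
```

```text
t: 8.8
eef_pos: [0.5348, -0.0317, 0.2629]
eef_rot: [0.169, 3.134, -0.001]
contact_force: [-0.0, 0.9, -3.0]
gripper_width: 0.0391
t: 9.6
eef_pos: [0.5349, 0.0865, 0.2626]
eef_rot: [0.173, 3.134, -0.002]
contact_force: [-0.0, -0.1, -2.9]
gripper_width: 0.039
[0.53493069 0.08654074 0.26259995] [ 0.28  0.32 -0.61  1.81  0.21  1.08  1.05]
```

View pics/w4.png

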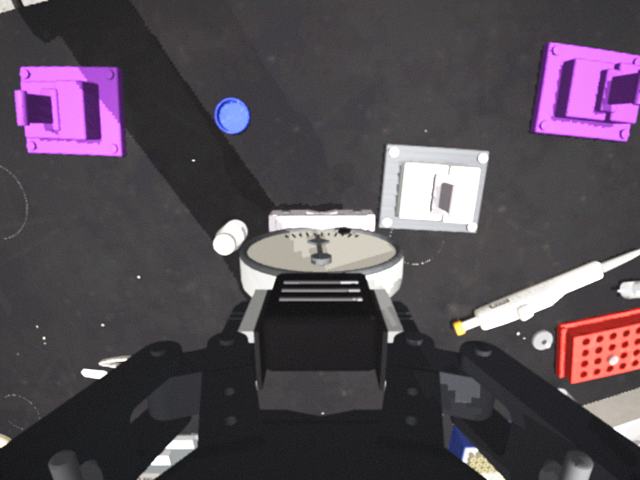

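View pics/b4.png

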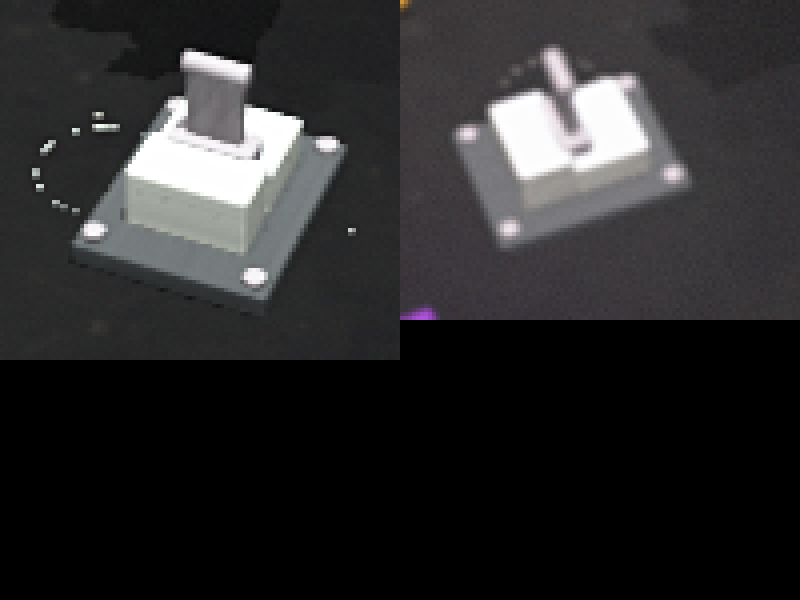

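Wrist: block bolts at (394,152), (484,158), (388,223) and (473,228). In the side and scene crops the nose bar shows clearly, and the needle is still upright.

```bash
python3 - <<'E'
from h import *
B={'wrist':[(394,152),(484,158),(388,223),(473,228)],
'side':[(260+x/4,270+y/4) for x,y in [(177,104),(327,146),(93,231),(255,276)]],
'scene':[(225+x/4,265+y/4) for x,y in [(66,133),(227,82),(274,175),(109,229)]]}
for n,l in B.items():
    w=np.array([onz(n,u,.014) for u in l]);print(n,w.round(4).tolist(),'c',w.mean(0).round(4))
    r=cv2.minAreaRect(w[:,:2].astype(np.float32)*1000);print(r)
for n,l in (('side',[(184,60),(250,74)]),('scene',[(149,50),(172,88)])):
    o=((260,270) if n=='side' else (225,265)); w=np.array([onz(n,(o[0]+x/4,o[1]+y/4),.081) for x,y in l]); d=w[1]-w[0]; print(n,'nose',w.round(4).tolist(),w.mean(0),np.linalg.norm(d),np.degrees(np.arctan2(d[1],d[0])))
E
```

```text
wrist [[0.4901, 0.1676, 0.014], [0.5055, 0.2621, 0.014], [0.5647, 0.1567, 0.014], [0.5803, 0.2501, 0.014]] c [0.5351 0.2091 0.014 ]
((535.215576171875, 208.85525512695312), (95.89360046386719, 75.81607818603516), 80.7544937133789)
side [[0.5629, 0.1546, 0.014], [0.4892, 0.1683, 0.014], [0.5781, 0.2486, 0.014], [0.5048, 0.2595, 0.014]] c [0.5337 0.2077 0.014 ]
((533.51953125, 207.56631469726562), (95.23063659667969, 74.87265014648438), 80.78854370117188)
scene [[0.5815, 0.2458, 0.014], [0.5653, 0.1508, 0.014], [0.4908, 0.1639, 0.014], [0.5072, 0.2576, 0.014]] c [0.5362 0.2045 0.014 ]
((536.1464233398438, 204.71438598632812), (96.3995132446289, 75.59269714355469), 80.2807388305664)
side nose [[0.5483, 0.2074, 0.081], [0.5189, 0.2103, 0.081]] [0.53359241 0.20882546 0.081     ] 0.029549648400263154 174.42219133608134
scene nose [[0.553, 0.2016, 0.081], [0.5218, 0.2047, 0.081]] [0.53742613 0.20316512 0.081     ] 0.03137215558972211 174.45188081821937
```

```bash
python3 -m handwheel '[0,0.03,0,0,0,-0.02,255, 0,0.06,0,0,0,-0.05,255, 0.001,0.09,0,0,0,-0.05,255, 0.002,0.115,0,0,0,-0.05,255, 0.002,0.1215,-0.02,0,0,-0.05,255, 0.002,0.1215,-0.04,0,0,-0.05,255,0.002,0.1215,-0.055,0,0,-0.05,255,0.002,0.1215,-0.055,0,0,-0.05,255]'
python3 - <<'E'
from h import *
o=observe(); print(o['eef_pos'],Ro.from_rotvec(o['eef_rot']).as_matrix().round(3), o['contact_force'])
im=snap('side','s5.png');im2=snap('scene','c5.png')
for n in ('side','scene'): print(n,proj(n,[[.535,.208,.08],[.535,.208,.16]]))
a=cv2.resize(im[200:350,245:375,::-1],None,fx=3,fy=3,interpolation=3);b=cv2.resize(im2[190:340,205:335,::-1],None,fx=3,fy=3,interpolation=3)
cv2.imwrite('pics/b5.png',np.hstack([a,b]))
E
```

```text
t: 10.55
eef_pos: [0.5358, 0.2072, 0.2055]
eef_rot: [-0.252, -3.131, 0.005]
contact_force: [0.7, 0.0, -3.5]
gripper_width: 0.0394
[0.53583227 0.20718278 0.20549515] [[-0.987  0.16  -0.001]
 [ 0.16   0.987 -0.003]
 [ 0.001 -0.003 -1.   ]] [ 0.66971268  0.0159261  -3.47405674]
side [[313.4969989  286.80677079]
 [314.57015491 247.36593034]]
scene [[263.69514468 284.13963295]
 [260.3720026  257.37413686]]
```

View pics/b5.png

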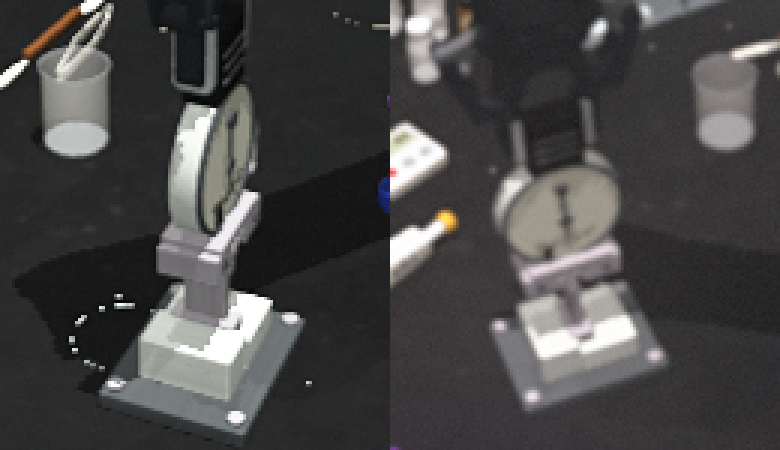

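The foot centre (crop x≈570) sits over the stud blade (≈572) in the scene view, and the side view agrees. I'll lower it gently.

```bash
python3 -m handwheel '[0.001,0.001,-0.005,0,0,0,255,0.001,0.001,-0.01,0,0,0,255,0.001,0.001,-0.013,0,0,0,255,0.001,0.001,-0.015,0,0,0,255,0.001,0.001,-0.017,0,0,0,255,0.001,0.001,-0.018,0,0,0,255,0.001,0.001,-0.018,0,0,0,255,0.001,0.001,-0.018,0,0,0,255]'
python3 -m handwheel '[0,0,-0.001,0,0,0,255,0,0,-0.002,0,0,0,255,0,0,-0.003,0,0,0,255,0,0,-0.003,0,0,0,255,0,0,-0.003,0,0,0,255,0,0,-0.003,0,0,0,255,0,0,-0.003,0,0,0,255,0,0,-0.003,0,0,0,255]'
python3 - <<'E'
from h import *
o=observe(); print(o['eef_pos'],o['contact_force'],o['moment'])
E
```

```text
t: 11.45
eef_pos: [0.5383, 0.209, 0.1902]
eef_rot: [0.252, 3.128, -0.002]
contact_force: [-1.4, -2.3, -0.8]
gripper_width: 0.0392
t: 12.25
eef_pos: [0.5383, 0.2089, 0.1872]
eef_rot: [0.252, 3.128, -0.002]
contact_force: [-0.6, -1.5, 0.1]
gripper_width: 0.0389
[0.53833192 0.20894309 0.18718966] [-0.61236325 -1.53365279  0.11786273] [-0.53124199  0.23028405  0.0249883 ]
```

The force agrees with about 5.5 mm of press (0.35 N/mm seen). The −y side force shows it riding on one flank of the V, so I'll shift −2 mm in y and lower slightly.

```bash
python3 -m handwheel '[0,-0.001,-0.0005,0,0,0,255,0,-0.002,-0.001,0,0,0,255,0,-0.002,-0.0015,0,0,0,255,0,-0.002,-0.0015,0,0,0,255,0,-0.002,-0.0015,0,0,0,255,0,-0.002,-0.0015,0,0,0,255,0,-0.002,-0.0015,0,0,0,255,0,-0.002,-0.0015,0,0,0,255]'
python3 - <<'E'
from h import *
im2=snap('side','s6.png')
for i in range(4): 
    o=observe(); print(o['eef_pos'],o['contact_force'],o['moment']); imaging.read_camera('scene')
E
```

```text
t: 13.05
eef_pos: [0.5384, 0.2068, 0.1857]
eef_rot: [0.252, 3.128, -0.003]
contact_force: [0.5, -2.1, -0.6]
gripper_width: 0.0391
[0.53842049 0.20678284 0.18571157] [-0.19910448 -2.38467499 -1.34170702] [-0.6433615  -0.06966553  0.04041311]
[0.5384062  0.20683962 0.18572188] [-0.4059031 -2.7551378  0.395038 ] [-0.69976808 -0.1084626  -0.04553453]
[0.53842435 0.2068367  0.18573288] [-0.26560605 -1.78855598  0.3519646 ] [-0.64794712 -0.01038479 -0.01060392]
[0.53840555 0.20682178 0.18571388] [ 0.31734424 -3.45831932 -0.16049946] [-0.6781705  -0.04398645 -0.03084866]
```

```bash
cat >> h.py <<'E'
def force(n=4):
    F=[]
    for i in range(n):
        o=observe(); F.append(np.r_[o['contact_force'],o['moment']]); imaging.read_camera('scene')
    print(o['t'],o['eef_pos'].round(4),np.mean(F,0).round(2))
E
python3 -m handwheel '[0,-0.001,-0.0005,0,0,0,255,0,-0.002,-0.001,0,0,0,255,0,-0.002,-0.001,0,0,0,255,0,-0.002,-0.001,0,0,0,255,0,-0.002,-0.001,0,0,0,255,0,-0.002,-0.001,0,0,0,255,0,-0.002,-0.001,0,0,0,255,0,-0.002,-0.001,0,0,0,255]'
python3 -c "from h import *; force()"
```

```text
t: 14.1
eef_pos: [0.5385, 0.2057, 0.1849]
eef_rot: [0.252, 3.127, -0.0]
contact_force: [0.3, 4.2, -0.2]
gripper_width: 0.039
14.25 [0.5385 0.2056 0.1849] [-0.02  3.84  0.16  1.28 -0.02 -0.06]
```

The side force has reversed sign, so both flanks are now seated, with the seat at about y≈0.206. The stud is about 5.5 mm down by both force and height. I'll rock by 0.258 rad about the nose.

```bash
python3 -m handwheel '[0.0007,0.005,-0.0001,-0.042,0.007,0,255, 0.0015,0.0098,-0.0004,-0.085,0.014,0,255, 0.0022,0.0145,-0.0009,-0.127,0.021,0,255, 0.003,0.0192,-0.0016,-0.17,0.028,0,255, 0.0037,0.0238,-0.0025,-0.212,0.034,0,255, 0.0045,0.0284,-0.0037,-0.255,0.041,0,255,0.0045,0.0284,-0.0037,-0.255,0.041,0,255,0.0045,0.0284,-0.0037,-0.255,0.041,0,255]'
python3 -m handwheel '[0,0,0,0,0,0,255,0,0,0,0,0,0,255,0,0,0,0,0,0,255,0,0,0,0,0,0,255,0,0,0,0,0,0,255,0,0,0,0,0,0,255,0,0,0,0,0,0,255,0,0,0,0,0,0,255]'
python3 -m handwheel '[0,0,0,0,0,0,255,0,0,0,0,0,0,255,0,0,0,0,0,0,255,0,0,0,0,0,0,255,0,0,0,0,0,0,255,0,0,0,0,0,0,255,0,0,0,0,0,0,255,0,0,0,0,0,0,255]'
python3 - <<'E'
from h import *
force(); o=observe(); T=Ro.from_rotvec(o['eef_rot']).as_matrix(); print(T.round(3)); 
S=o['eef_pos']+T@np.array([-.002*-1*1,0,.1103]); print('seat',S, 'lean',np.arcsin(T[2,1]))
w=snap('wrist','w7.png'); snap('side','s7.png')
p=proj('wrist',[S+T@np.array([.009,0,-.083]),S+T@np.array([.009,0,-.033])]);print(p)
c=w[130:330,210:430,::-1]; cv2.imwrite('pics/w7c.png',cv2.resize(c,None,fx=3,fy=3,interpolation=2))
E
```

```text
t: 15.1
eef_pos: [0.543, 0.2336, 0.1809]
eef_rot: [-0.248, -3.089, 0.401]
contact_force: [0.0, 1.4, -0.2]
gripper_width: 0.0394
t: 15.9
eef_pos: [0.543, 0.2335, 0.1809]
eef_rot: [-0.248, -3.089, 0.402]
contact_force: [-0.3, 2.6, 0.4]
gripper_width: 0.0389
t: 16.7
eef_pos: [0.543, 0.2335, 0.1809]
eef_rot: [-0.248, -3.089, 0.402]
contact_force: [-0.3, 2.6, -0.2]
gripper_width: 0.0391
16.85 [0.543  0.2336 0.1809] [ 0.03  2.24  0.17  1.04 -0.01 -0.08]
[[-0.987  0.155 -0.037]
 [ 0.159  0.954 -0.253]
 [-0.004 -0.255 -0.967]]
seat [0.53694663 0.2060054  0.07421685] lean -0.25825149554600163
[[321.63832205 263.11062529]
 [321.4465597  235.94322708]]
```

View pics/w7c.png

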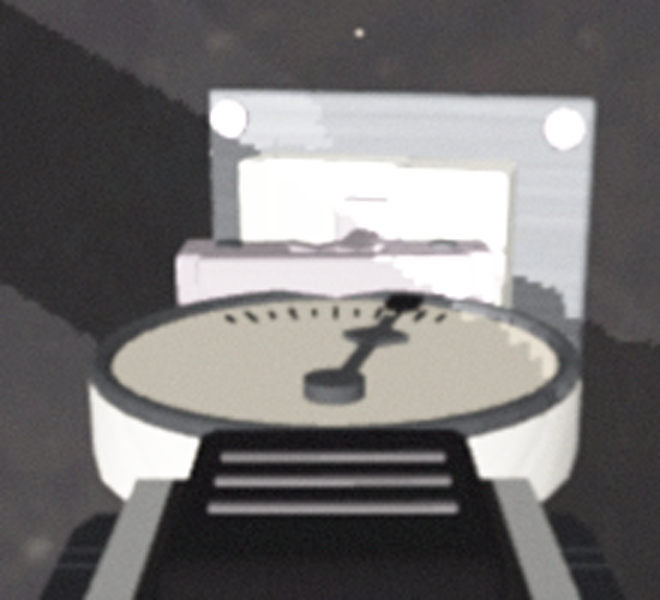

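The needle tip is at about (396,312) in the crop, pointing at the tab at (402,301), within roughly 1° by the tick marks. Lean is 0.258 rad. The stud is 5.5–6 mm down by both height and force. I'm handing it in.

```bash
python3 -c "
from h import *
print(order.job_done(), observe()['t'])"
```

```text
the job is handed in; nothing more can be done
the job is handed in; nothing more can be done
```

I gripped the gauge by its block, stood it on the check block's stud and rocked it 0.258 rad about the nose. I then handed the job in at about t = 17 s, still holding it. The system gives no verdict, so the result below rests on my own checks.

- **Pointer:** I read the index tab at about 0.258 rad (14.8°, from the dial ticks). After rocking, the measured lean was 0.258 rad. The last wrist picture shows the settled needle on the tab to within about 1°; the limit is 0.06 rad, about 3.4°.
- **Stud:** It is about 5.6–5.8 mm down, with force and height agreeing.
- **Seating:** The first touch-down rode on one side of the V notch. I corrected it by about 3 mm in y until the side force changed sign.
- **Remaining doubts:** About 2 N of side force was left at hand-in. Nose bearing: the bolts gave −9.3° and the nose images −5.6°, so I used −9.3°; the gap is well inside the 0.2 rad limit. The scene camera's y estimate differed from the others by about 4 mm.
- **Bystanders:** I kept clear of the vial, beaker and cap, but did not re-measure their positions at the end.

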